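Dry a cleaned bearing ball over the bench dryer

TASK

Wind the spring-wound timer switch of the bench dryer by turning its key clockwise all the way to its stop. Then pick up the bearing tray by its upright fin and carry it level, so that the loose steel ball stays in its pocket, to the dryer, and finish while still holding it there: the tray gripped, level and still, clear of everything, about 7 cm above the dryer with the ball over the middle of the air outlet. Leave the other tools, jar and can alone.

Things in the scene. Friction and masses are not known exactly. Their poses are not given: they have to be found in the camera images.
- timer: Timer switch, fixed to the bench: grey box 100 x 100 x 38 mm with a round dial 84 mm across on top (dial face 40 mm above its underside). Origin: centre of its underside; z up. Timer, dryer and tray stand left, middle and right in any order. Nine ticks on the dial run clockwise over the travel of the nub on the key: first tick unwound, last tick at the stop.
- key_grip (a point): Middle of the upright flat wing of the timer's steel key, on its axis, 68 mm above the timer's underside. The wing is 44 mm long (this point's x), 10 mm thick (y) and 28 mm tall (14 mm up and down from here), on a 14 mm shaft. The frame turns with the key: x is always along the wing, z up. A small nub on top marks the wing's -x end. Pinch it across its thickness from above.
- timer_key (a joint): How far the key is wound, rad: grows clockwise seen from above, hard stop at 2.4 (above 2.2 counts as fully wound). Starts at 0 to 0.4, so it takes two or more partial turns. Friction 0.06 N m plus up to 0.04 N m of spring resist; the key stays where it is left. At 0 the wing's x is along the timer's x.
- dryer: Bench dryer, fixed: flat aluminium box 150 x 150 mm, 66 mm tall, with a round air outlet with a wire grille on top, its rim 92 mm across and 69 mm above the underside. Origin: centre of its underside; z up.
- outlet (a point): Middle of the dryer's air outlet, 70 mm above the dryer's underside; z up. The tray's underside is to be held about 70 mm above this point (30 to 110 mm counts).
- tray: Loose bearing tray, about 0.2 kg: grey plate 130 (x) x 64 (y) x 8 mm. In its middle stands a black fin to grip, 44 mm long (x), 12 mm thick (y), top 60 mm above the tray's underside. At the +x end is the shallow pocket with the ball, at the -x end a fixed dark magnet, 22 mm across, 6 mm tall. Origin: centre of its underside; z up. It may lie turned any way round.
- fin (a point): Point in the middle of the tray's fin, 42 mm above the tray's underside and 18 mm below the fin's top; axes as the tray's. Pinch here across the 12 mm thickness (the point's y).
- pocket (a point): Middle of the tray's pocket, 45 mm along the tray's +x from its centre, at the height of the resting ball's centre, 13.5 mm above the tray's underside. The pocket is 26 mm across and only 2.5 mm deep with a flat floor: the ball can roll about 7 mm from its middle, and a tilt past about 45 degrees or a sudden jerk throws it out.
- ball_center (a point): Centre of the loose steel bearing ball, 16 mm across, 17 g, lying in the pocket; must stay in it.
- screwdriver: Screwdriver lying on the mat beyond the work; leave alone. Origin: its underside.
- wrench: Wrench lying on the mat beyond the work; leave alone. Origin: its underside.
- grease: Low jar, 60 mm across and 50 mm tall, standing at the left of the mat; leave alone. Origin: centre of its underside.
- spray: Spray can, 54 mm across and 160 mm tall, standing at the right of the mat; leave alone. Origin: centre of its underside.
There are look-alikes about, which are no part of the job. Leave any pink or red look-alike of the tray alone.

How it is judged:
By the outcome, as a careful person would: the job done as asked, in the order asked, and still so for the second after the job is handed in, while the arm keeps its last pose, push and grip.
It also fails if it takes over 64 s, if anything falls off the work surface, if the arm or the gripper's body presses on something with over 40 N, if the wrist force passes 120 N, or if a joint passes its speed limit or range.

ROBOT

A 7-joint arm with a two-finger parallel gripper is mounted at the origin on the work surface. World frame = base frame: x ahead of the robot, y to its left, z up, the work surface at z = 0. Lengths are in m, angles in rad, forces in N, time in s.
With the tool pointing down it reaches from about 0.4 to 0.85 m from the base axis. Payload 10.4 kg.
Tool frame: the origin (TCP) lies at the very end of the fingers, on their centre line; the grasp point (between the pads) lies 19 mm behind it; z points along the fingers, y is the line along which they close (so a half turn about z gives the same grasp; the last joint's range is limited). The gripper opens to 87 mm and grips with 3 to 60 N. Pads are 19 mm wide; open, the fingers measure 117 mm over their backs; the gripper's body (75 mm by 190 mm) begins 51 mm behind the grasp point.
Start: joints at [-1.148, 0.332, -0.065, 1.46, 0.022, 1.35, -0.088], TCP at [0.269, 0.564, 0.223] pointing down, gripper open.
Joint ranges: [-2.6, 2.6], [-0.5, 2.12], [-1.47, 1.34], [0.16, 2.42], [-1.27, 4.41], [0.06, 2.06], [-2.6, 2.6]. Speed limits (rad/s): [2.22, 2.22, 2.79, 2.79, 3.14, 3.14, 3.14].

INTERFACE

Orientations are given as a unit quaternion [x, y, z, w].
In Python, from bench import r gives the robot as it stands.
- The arm moves only by the tool pendant, called after "Call:" in YAML: its name, and indented under it one key for each argument. Schema: {"type":"object","properties":{"offsets":{"type":"array","items":{"type":"object","properties":{"tx":{"type":"number"},"ty":{"type":"number"},"tz":{"type":"number"},"turn":{"type":"number"},"jaw":{"type":"number"}},"additionalProperties":false,"required":["jaw"]},"minItems":1,"maxItems":12},"force":{"type":"number"},"only":{"type":"string"},"quiet":{"type":"boolean"},"lines":{"type":"string"}},"required":["offsets"],"additionalProperties":false}. offsets is a list of rows, 1 to 12 of them, each an object with the fields tx, ty, tz (the shift in units of 20 mm), turn (a turn about the tool's z in units of 0.1 rad), jaw (the finger opening in m); a field left out counts as zero (the opening has to be given); each row is the pose to reach, as a shift and turn from the pose commanded when the call began, along the tool's axes at that moment; what a row does not reach only later rows make up. A row lasts 1/10 s, in which the tool goes at most 0.05 m and 0.15 rad, less where a joint would pass 70% of its speed; a pose out of reach is approached as far as the arm can. The fingers move at their own pace and stop on an object; force is the grip in N (left out, the last holds). Time passes only in rows, so rows that do not move let the fingers close. The tool returns the time, the measured TCP pose, the force, the opening and the grip force at its end. only (a regular expression) keeps the lines of the reply that match it, lines (a string "A,B") keeps lines A to B, and quiet returns only ok. Input that does not fit is refused with a message, and nothing moves.
- r.read_state(): the state, without advancing time (a new reading comes with each control period).
- r.camera(name): name is "side" or "top"; returns a dict with "img" (420x560x3 uint8, red, green, blue), "fx", "fy", "cx", "cy" (pixels), "k1" (the pictures are not rectified: a ray, as slopes to the right and down, at radius r is drawn at 1 + k1 r^2 times it, then the intrinsics apply), "pose" (4x4, takes a point from camera to world coordinates). Camera axes: x right, y down, z forward; pixel columns grow to the right and rows downward; lengths in m; the calibration is good to about 2 mm. A picture is of the moment at which its call begins. There is no depth.
- r.close_job(): hands the job in; it is judged then, once.
Trained networks look in the newest picture that a camera, given by its name, has taken for a name from the list of things; names that differ only in an ending like _2 or _b are one class to them, and where a whole thing is asked for, a point or a joint stands for the part that bears it (a point fixed in the world has none). Each returns a list of dicts, best first, with "p" (0 to 1); they miss things now and then, are a little off and sometimes report something else, mostly with a low value. They report only what shows in the picture. A call takes as long as a camera call. They do not tell look-alikes from the thing itself.
- r.recognise(camera, label): "position" ([column, row] as shares, 0 to 1, of the picture: columns of its width, rows of its height, amid what is visible of it).
- r.regions_of(camera, label): "pixels" (420x560 bool, what is visible of it) and "position" ([column, row] as shares, 0 to 1, of the picture: columns of its width, rows of its height, amid what is visible of it).
The state is a dict: "time": time; "joint_positions": joint angles; "joint_vel": joint speeds; "joint_torque": joint torques, N m; "ee_pos": TCP position; "eef_rot": TCP orientation; "ft_force": force on the tool from outside, world axes, zero at the start; "torque": the same for the moment, N m; "width": finger opening in m; "grip_force": force on a finger pad.
Only numpy, scipy, OpenCV 4.12 (cv2) and the standard library are available. Lean on these libraries where they do the work, as an engineer would, in place of code of your own. Each camera call takes 0.05 s, during which the arm holds its last target. There are 200 camera calls.

## Working session

There is one attempt and no reset: what is moved stays moved. The work goes in short steps, Python scripts to look and compute and a tool call to move; the robot and the scene stay as the last step left them, time stands still between calls to the robot, and variables do not carry over. Pictures are saved under pics/ and viewed, at most 10 in all, crops included, and the job is handed in when it is done.

```bash
mkdir -p pics
```

Create h.py:
```python
import numpy as np, cv2
from bench import r
from scipy.spatial.transform import Rotation as R
def ray(c,px):
    x=(px[0]-c['cx'])/c['fx']; y=(px[1]-c['cy'])/c['fy']
    rd=np.hypot(x,y); ru=rd
    for _ in range(20): ru=rd/(1+c['k1']*ru**2)
    s=ru/rd if rd>0 else 1
    T=np.array(c['pose']); return T[:3,3], T[:3,:3]@np.array([x*s,y*s,1])
def at_z(c,px,z):
    o,d=ray(c,px); return o+d*(z-o[2])/d[2]
def proj(c,P):
    T=np.array(c['pose']); q=T[:3,:3].T@(np.array(P)-T[:3,3]); x,y=q[0]/q[2],q[1]/q[2]
    k=1+c['k1']*(x*x+y*y); return np.array([c['cx']+c['fx']*x*k,c['cy']+c['fy']*y*k])
def save(c,n): cv2.imwrite('pics/'+n,c['img'][:,:,::-1])
```

Run:
```python
from h import *
for n in ['top','side']:
    c=r.camera(n); save(c,n+'0.png'); print(n,c['fx'],c['cx'],c['cy'],c['k1'],np.round(c['pose'],3).tolist())
    for l in ['timer','key_grip','dryer','tray','fin','pocket','ball_center','outlet']:
        print(l,[(round(d['p'],2),np.round([d['position'][0]*560,d['position'][1]*420],1).tolist()) for d in r.recognise(n,l)][:4])
s=r.read_state(); print(s['ee_pos'],s['eef_rot'],s['width'],s['time'])
```

```text
top 499.5447019990577 279.94191666773526 213.79753586614606 0.03620640887736114 [[-0.007, -0.996, 0.091, 0.514], [-1.0, 0.005, -0.018, -0.001], [0.017, -0.091, -0.996, 1.26], [0.0, 0.0, 0.0, 1.0]]
timer [(0.86, [170.4, 264.4]), (0.5, [265.1, 240.6])]
key_grip [(0.52, [166.3, 270.5]), (0.45, [266.0, 243.2])]
dryer [(0.67, [372.0, 271.2]), (0.19, [330.3, 168.3])]
tray [(0.86, [264.2, 240.1]), (0.68, [385.4, 194.0]), (0.63, [155.3, 179.6]), (0.59, [267.5, 177.7])]
fin [(0.98, [386.1, 194.7]), (0.8, [267.1, 178.9]), (0.59, [154.1, 181.3])]
pocket [(0.97, [156.1, 182.9]), (0.9, [269.5, 177.4]), (0.84, [387.9, 193.6]), (0.64, [212.0, 139.1])]
ball_center []
outlet [(0.7, [169.9, 264.7]), (0.65, [374.5, 268.5])]
side 540.821171393215 282.5066447319605 213.360830707306 0.00370725594985131 [[0.993, -0.087, 0.079, 0.505], [-0.117, -0.67, 0.733, -1.001], [-0.011, -0.737, -0.676, 0.989], [0.0, 0.0, 0.0, 1.0]]
timer [(0.55, [233.0, 168.8])]
key_grip [(0.66, [232.9, 157.5])]
dryer [(0.57, [237.7, 306.2])]
tray [(0.68, [262.1, 228.9]), (0.62, [317.6, 220.7]), (0.61, [302.8, 156.6]), (0.26, [236.6, 305.3])]
fin [(0.89, [303.1, 160.8]), (0.83, [260.7, 227.8]), (0.71, [318.5, 228.7]), (0.56, [326.3, 312.0])]
pocket [(0.95, [322.5, 225.9]), (0.73, [325.2, 309.0]), (0.7, [259.3, 229.1]), (0.62, [303.1, 160.2])]
ball_center []
outlet [(0.84, [235.4, 305.4])]
[0.26948162 0.56394669 0.22257872] [ 2.21053414e-01  9.75261701e-01  4.37955166e-05 -2.58751543e-06] 0.08667803812133645 0.9
```

Run:
```python
import cv2
a=cv2.imread('pics/top0.png'); 
cv2.imwrite('pics/top0c.png',cv2.resize(a[120:330,110:440],None,fx=2.4,fy=2.4,interpolation=cv2.INTER_CUBIC))
```

```text
(no output)
```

View pics/top0c.png

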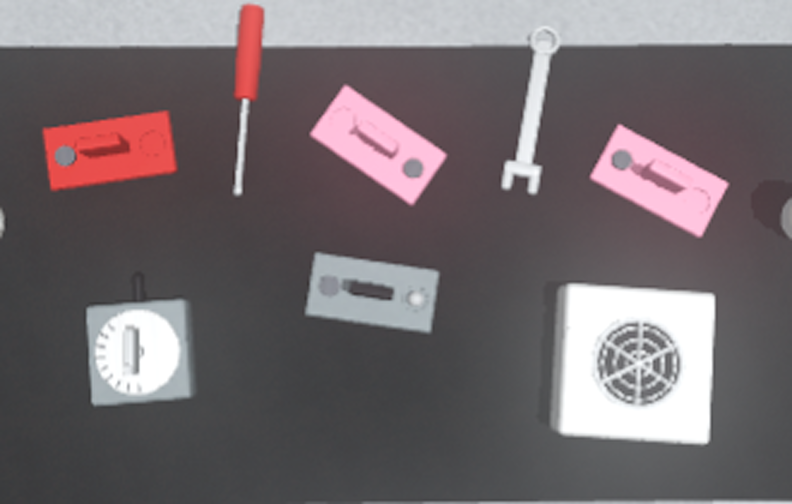

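View pics/side0.png

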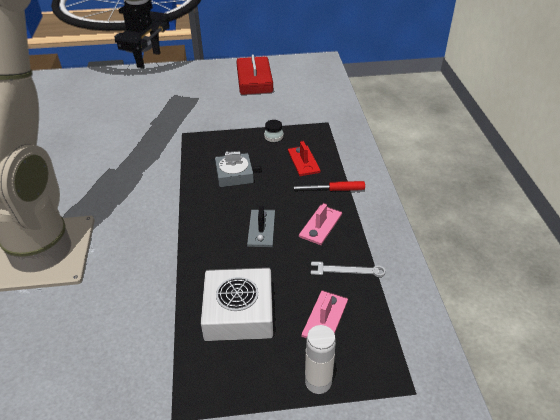

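The top crop shows the grey timer at about full-picture (168,267), the grey tray at (265,242) with the ball at its right end, and the dryer at (373,272). The side picture confirms this. The red and pink trays behind are look-alikes. Next I'll zoom on the key and measure the poses.

Run:
```python
from h import *
c=r.camera('top'); s=r.camera('side')
def box(cam,c,l,near,z):
    for d in r.regions_of(cam,l):
        p=np.array(d['position'])*[560,420]
        if np.linalg.norm(p-near)<15:
            ct=max(cv2.findContours(d['pixels'].astype(np.uint8),cv2.RETR_EXTERNAL,cv2.CHAIN_APPROX_NONE)[0],key=len)
            W=np.array([at_z(c,q[0],z)[:2] for q in ct])*1000
            b=cv2.minAreaRect(W.astype(np.float32)); print(cam,l,round(d['p'],2),p.round(1),'world mm',np.round(b[0],1),np.round(b[1],1),round(b[2],1))
box('top',c,'timer',[168,267],.038)
box('top',c,'key_grip',[168,267],.082)
box('top',c,'tray',[265,242],.008)
box('top',c,'fin',[265,242],.060)
box('top',c,'dryer',[373,272],.066)
box('side',s,'tray',[262,229],.008)
box('side',s,'key_grip',[233,157],.082)
for n,cc,px,z in [('grille top',c,(376,271),.07),('grille side',s,(237.5,293),.07)]: print(n,at_z(cc,px,z).round(4))
a=cv2.resize(c['img'][238:294,140:196],None,fx=7,fy=7,interpolation=cv2.INTER_CUBIC)
b=cv2.resize(s['img'][140:196,205:261],None,fx=7,fy=7,interpolation=cv2.INTER_CUBIC)
cv2.imwrite('pics/key.png',np.hstack([a,b])[:,:,::-1])
```

```text
top timer 0.76 [167.7 265.3] world mm [511.5 248.8] [131.5 105.8] 1.1
top tray 0.82 [266.2 241.4] world mm [558.4  16.1] [129.  64.] 81.4
top dryer 0.7 [371.7 270.8] world mm [ 484.6 -243.4] [158.8 152.6] 85.9
side tray 0.7 [260.6 227.5] world mm [558.3  21.4] [147.6  65. ] 81.3
side key_grip 0.58 [234.9 154.7] world mm [498.4 226.1] [62.  42.4] 86.6
grille top [ 0.4848 -0.2492  0.07  ]
grille side [ 0.4855 -0.2463  0.07  ]
```

View pics/key.png

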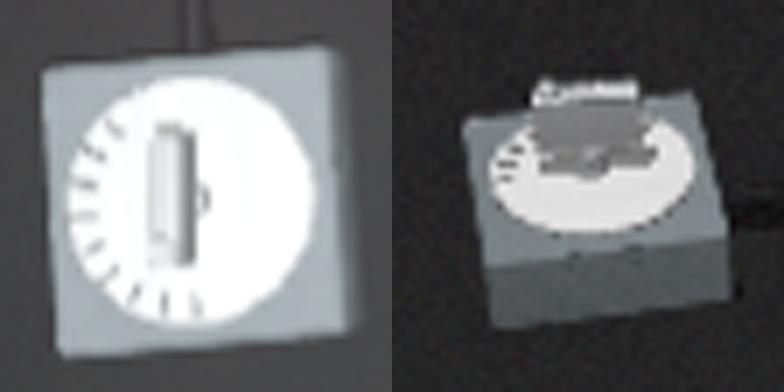

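The zoom shows the nub at the wing's bottom end (crop 158,250), near the first tick at (197,305). The ticks run clockwise up the left side. The dial centre is at crop (192,200) and the wing top's middle at (172,197).

Run:
```python
from h import *
c=r.camera('top'); s=r.camera('side')
f=lambda u,v:(140+u/7-.43,238+v/7-.43)
g=lambda u,v:(205+(u-392)/7-.43,140+v/7-.43)
img=c['img'].astype(int)
# dial: bright white pixels, closed
m=(img.min(2)>200).astype(np.uint8); m[:, :140]=0; m[:,196:]=0; m[:238]=0; m[294:]=0
ct=max(cv2.findContours(m,cv2.RETR_EXTERNAL,cv2.CHAIN_APPROX_NONE)[0],key=len)
e=cv2.fitEllipse(cv2.convexHull(ct)); print('dial ell',e, at_z(c,e[0],.04).round(4))
for n,u,v,z in [('dialeye',192,200,.04),('wing top mid',172,197,.082),('wing top far',174,132,.082),('wing top near',170,262,.082),('tick1',197,305,.04),('tick9',118,130,.04)]: print(n,at_z(c,f(u,v),z).round(4))
for n,u,v,z in [('dial',592,175,.04),('wing top',585,92,.082)]: print('side',n,at_z(s,g(u,v),z).round(4))
st=r.read_state(); T=R.from_quat(st['eef_rot']).as_matrix(); print(T.round(3), st['time'])
for i in range(9):
    P=np.array(at_z(c,e[0],.04)); print(end='')
```

```text
dial ell ((166.8189239501953, 266.29052734375), (34.975364685058594, 35.89484786987305), 38.20000076293945) [0.499  0.2511 0.04  ]
dialeye [0.4994 0.2507 0.04  ]
wing top mid [0.5009 0.2487 0.082 ]
wing top far [0.5225 0.2484 0.082 ]
wing top near [0.4795 0.249  0.082 ]
tick1 [0.4635 0.2485 0.04  ]
tick9 [0.5236 0.2765 0.04  ]
side dial [0.4987 0.2524 0.04  ]
side wing top [0.4989 0.2524 0.082 ]
[[-0.902  0.431  0.   ]
 [ 0.431  0.902  0.   ]
 [-0.     0.    -1.   ]] 1.45
```

Careful with the scale: shifts go in units of 20 mm and turns go in units of 0.1 rad. That gives: -0.05 m is -2.5, 0.05 m is 2.5, -0.1 rad is -1.

Call:
pendant:
  offsets:
    - {"tx": -2.5,"ty": -1.5,"turn": -1,"jaw": 0.087}
    - {"tx": -4.5,"ty": -2.5,"tz": 0.5,"turn": -2,"jaw": 0.087}
    - {"tx": -6.5,"ty": -3.5,"tz": 1.5,"turn": -3,"jaw": 0.087}
    - {"tx": -8.5,"ty": -4.5,"tz": 2.5,"turn": -4,"jaw": 0.087}
    - {"tx": -10.5,"ty": -5.75,"tz": 3,"turn": -4.33,"jaw": 0.087}
    - {"tx": -12.5,"ty": -6.75,"tz": 3.5,"turn": -4.33,"jaw": 0.087}
    - {"tx": -14.5,"ty": -7.75,"tz": 4,"turn": -4.33,"jaw": 0.087}
    - {"tx": -16.5,"ty": -8.85,"tz": 4,"turn": -4.33,"jaw": 0.087}
    - {"tx": -17.14,"ty": -9.2,"tz": 4,"turn": -4.33,"jaw": 0.087}
    - {"tx": -17.14,"ty": -9.2,"tz": 4,"turn": -4.33,"jaw": 0.087}
    - {"tx": -17.14,"ty": -9.2,"tz": 4,"turn": -4.33,"jaw": 0.087}

```text
time: 2.55
ee_pos: [0.499, 0.2511, 0.1426]
eef_rot: [0.006, 1.0, 0.0, -0.0]
ft_force: [-0.4, 0.4, -0.5]
width: 0.0872
grip_force: 0.0
```

```bash
python3 -c "
from h import *
s=r.read_state();print(np.round(s['joint_positions'],2),s['ee_pos'],R.from_quat(s['eef_rot']).as_matrix().round(3))
c=r.camera('top');save(c,'t1.png')
print(at_z(c,(0,0),0) is None)"
```

```text
[-0.64  0.24  0.1   1.75 -0.03  1.15  1.03] [0.49899586 0.2510758  0.14263336] [[-1.     0.012 -0.   ]
 [ 0.012  1.     0.001]
 [ 0.     0.001 -1.   ]]
False
```

Call:
pendant:
  offsets:
    - {"tz": 2.25,"jaw": 0.087}
    - {"tz": 4,"jaw": 0.087}
    - {"tz": 4.58,"jaw": 0.087}
    - {"tz": 4.58,"jaw": 0.03}
    - {"tz": 4.58,"jaw": 0.0}
    - {"tz": 4.58,"jaw": 0.0}
    - {"tz": 4.58,"jaw": 0.0}
    - {"tz": 4.58,"jaw": 0.0}
    - {"tz": 4.58,"jaw": 0.0}
  force: 30

```text
time: 3.5
ee_pos: [0.4997, 0.2503, 0.0514]
eef_rot: [0.006, 1.0, 0.0, 0.0]
ft_force: [-0.1, -0.4, -1.3]
width: 0.0467
grip_force: 0.0
```

```bash
python3 -c "
from h import *
s=r.read_state();print(np.round(s['joint_positions'],2),s['ft_force'],s['torque'])"
```

```text
[-0.63  0.35  0.1   1.83 -0.04  0.97  1.04] [-0.14681155 -0.4380401  -1.26444869] [0.02373579 0.02367545 0.03791213]
```

Call:
pendant:
  offsets:
    - {"jaw": 0}
    - {"jaw": 0}
    - {"jaw": 0}
    - {"jaw": 0}
    - {"jaw": 0}
    - {"jaw": 0}
  force: 30

```text
time: 4.1
ee_pos: [0.4994, 0.25, 0.0509]
eef_rot: [0.006, 1.0, -0.0, -0.0]
ft_force: [0.2, 0.5, 1.3]
width: 0.0119
grip_force: 30.0
```

```bash
python3 -c "
from h import *
s=r.read_state();print(s['ft_force'],s['torque'])"
```

```text
[0.20463741 0.51344864 1.33842746] [-0.12378292  0.07295172  0.00595697]
```

To row units: 1.4 rad is 14.

Call:
pendant:
  offsets:
    - {"turn": 1.2,"jaw": 0}
    - {"turn": 2.4,"jaw": 0}
    - {"turn": 3.6,"jaw": 0}
    - {"turn": 4.8,"jaw": 0}
    - {"turn": 6,"jaw": 0}
    - {"turn": 7.2,"jaw": 0}
    - {"turn": 8.4,"jaw": 0}
    - {"turn": 9.6,"jaw": 0}
    - {"turn": 10.8,"jaw": 0}
    - {"turn": 12,"jaw": 0}
    - {"turn": 13.2,"jaw": 0}
    - {"turn": 14,"jaw": 0}

```text
time: 5.3
ee_pos: [0.4986, 0.249, 0.0508]
eef_rot: [0.651, 0.759, -0.001, -0.0]
ft_force: [-5.0, -4.5, 5.5]
width: 0.0114
grip_force: 30.0
```

```bash
python3 -c "
from h import *
s=r.read_state();print(np.round(s['joint_positions'],2),s['ft_force'],s['torque'])"
```

```text
[-0.83  0.36  0.34  1.84 -0.14  0.97 -0.28] [-5.01921701 -4.45361725  5.50205946] [-1.15475368  1.14776586  0.13612765]
```

Call:
pendant:
  offsets:
    - {"turn": 1.2,"jaw": 0}
    - {"turn": 2.4,"jaw": 0}
    - {"turn": 3.6,"jaw": 0}
    - {"turn": 4.8,"jaw": 0}
    - {"turn": 6,"jaw": 0}
    - {"turn": 7,"jaw": 0}
    - {"turn": 7.8,"jaw": 0}
    - {"turn": 8.4,"jaw": 0}
    - {"turn": 8.8,"jaw": 0}
    - {"turn": 8.8,"jaw": 0}

```text
time: 6.3
ee_pos: [0.4978, 0.2493, 0.0508]
eef_rot: [0.912, 0.411, -0.002, -0.0]
ft_force: [-8.3, -4.4, 8.3]
width: 0.0115
grip_force: 30.0
```

```bash
python3 -c "
from h import *
s=r.read_state();print(np.round(s['joint_positions'],2),s['ft_force'],s['torque'])"
```

```text
[-0.96  0.37  0.49  1.85 -0.21  0.97 -1.1 ] [-8.3450083  -4.43797148  8.26680287] [-1.15665038  2.01489874  0.04599115]
```

Call:
pendant:
  offsets:
    - {"turn": 0.4,"jaw": 0}
    - {"turn": 0.8,"jaw": 0}
    - {"turn": 1.2,"jaw": 0}
    - {"turn": 1.2,"jaw": 0}

```text
time: 6.7
ee_pos: [0.4977, 0.2493, 0.0508]
eef_rot: [0.935, 0.356, -0.002, 0.0]
ft_force: [-8.9, -4.5, 8.6]
width: 0.0116
grip_force: 30.0
```

```bash
python3 -c "
from h import *
s=r.read_state();print(np.round(s['joint_positions'],2),s['ft_force'],s['torque'])
c=r.camera('top');d=r.camera('side');a=cv2.resize(c['img'][238:294,140:196],None,fx=7,fy=7);b=cv2.resize(d['img'][120:204,185:269],None,fx=4.667,fy=4.667)
cv2.imwrite('pics/key2.png',np.hstack([a,b[:392,:392]])[:,:,::-1])"
```

```text
[-0.98  0.38  0.51  1.85 -0.22  0.97 -1.21] [-8.86630167 -4.53520647  8.56951976] [-1.11518421  2.14163836  0.162373  ]
```

Call:
pendant:
  offsets:
    - {"jaw": 0.06}
    - {"jaw": 0.087}
    - {"jaw": 0.087}
    - {"tz": -1.5,"jaw": 0.087}
    - {"tz": -3.5,"jaw": 0.087}
    - {"tz": -5.5,"jaw": 0.087}
    - {"tz": -7.5,"jaw": 0.087}
    - {"tx": 2.5,"tz": -7.5,"jaw": 0.087}
    - {"tx": 5,"tz": -7.5,"jaw": 0.087}
    - {"tx": 7.5,"tz": -7.5,"jaw": 0.087}
    - {"tx": 7.5,"tz": -7.5,"jaw": 0.087}

```text
time: 7.9
ee_pos: [0.6128, 0.3547, 0.1958]
eef_rot: [0.934, 0.358, -0.002, 0.001]
ft_force: [-1.4, -0.3, -0.7]
width: 0.0851
grip_force: 0.0
```

Run:
```python
from h import *
s=r.read_state();print(s['ee_pos'],R.from_quat(s['eef_rot']).as_matrix().round(3),s['time'])
c=r.camera('top');d=r.camera('side')
a=cv2.resize(c['img'][238:294,140:196],None,fx=7,fy=7,interpolation=cv2.INTER_CUBIC)
b=cv2.resize(d['img'][140:196,205:261],None,fx=7,fy=7,interpolation=cv2.INTER_CUBIC)
cv2.imwrite('pics/key3.png',np.hstack([a,b])[:,:,::-1])
```

```text
[0.61275309 0.35472574 0.19579501] [[ 0.743  0.669 -0.003]
 [ 0.669 -0.743 -0.004]
 [-0.004  0.001 -1.   ]] 7.9
```

View pics/key3.png

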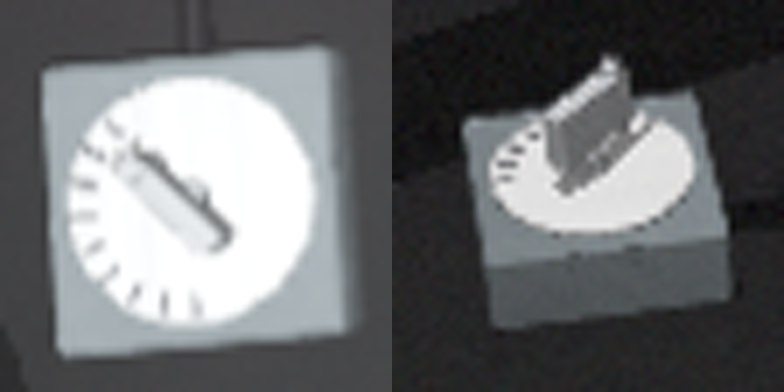

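The nub end (crop 125,150) now points at the last tick (118,130), within about 2°, and the measured tool turn was 2.40 rad with torque rising at the end. So the key is fully wound. Next is the tray.

Run:
```python
from h import *
c=r.camera('top'); s=r.camera('side')
for n,cc in [('top',c),('side',s)]:
    T=np.array(cc['pose'])
    for l,z in [('tray',.008),('fin',.06)]:
        for d in r.regions_of(n,l):
            p=np.array(d['position'])*[560,420]; w=at_z(cc,p,z)
            if abs(w[0]-.56)<.06 and abs(w[1]-.016)<.06:
                m=d['pixels'].astype(np.uint8); g=cc['img'].astype(int).max(2)
                if l=='tray': mm=(m>0)
                ct=max(cv2.findContours(m,cv2.RETR_EXTERNAL,cv2.CHAIN_APPROX_NONE)[0],key=len)
                W=np.array([at_z(cc,q[0],z)[:2] for q in ct])*1000; b=cv2.minAreaRect(W.astype(np.float32)); print(n,l,round(d['p'],2),p.round(1),m.sum(),np.round(b[0],1),np.round(b[1],1),round(b[2],1))
a=cv2.resize(c['img'][218:266,228:300],None,fx=5.5,fy=5.5,interpolation=cv2.INTER_CUBIC)
b=cv2.resize(s['img'][199:247,225:297],None,fx=5.5,fy=5.5,interpolation=cv2.INTER_CUBIC)
cv2.imwrite('pics/tray.png',np.hstack([a,b])[:,:,::-1])
```

```text
top tray 0.61 [265.4 239.2] 1297 [559.4  16.1] [130.6  64.7] 81.5
top fin 0.7 [265.2 239.8] 1372 [557.4  15.5] [126.   65.7] 81.5
side tray 0.88 [261.7 228.2] 902 [557.7  17.6] [146.9  65.3] 81.2
```

View pics/tray.png

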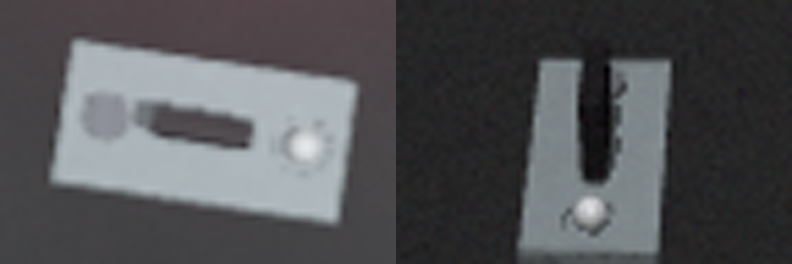

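The tray's corners in the top crop are (75,38), (357,82), (340,222), (50,182), with the ball at (303,147) and the fin in the middle. The tray is at about (0.558, 0.016), with its x pointing to -98.6°.

Call:
pendant:
  offsets:
    - {"tx": -1.5,"ty": 1.25,"turn": -1,"jaw": 0.087}
    - {"tx": -3.25,"ty": 2.5,"turn": -2,"jaw": 0.087}
    - {"tx": -5,"ty": 4,"turn": -3,"jaw": 0.087}
    - {"tx": -6.75,"ty": 5.5,"turn": -4,"jaw": 0.087}
    - {"tx": -8.5,"ty": 7,"turn": -5,"jaw": 0.087}
    - {"tx": -10.25,"ty": 8.25,"turn": -6,"jaw": 0.087}
    - {"tx": -12,"ty": 9.5,"turn": -6.88,"jaw": 0.087}
    - {"tx": -13.365,"ty": 10.75,"tz": 1.5,"turn": -6.88,"jaw": 0.087}
    - {"tx": -13.365,"ty": 10.75,"tz": 3,"turn": -6.88,"jaw": 0.087}
    - {"tx": -13.365,"ty": 10.75,"tz": 3,"turn": -6.88,"jaw": 0.087}
    - {"tx": -13.365,"ty": 10.75,"tz": 3,"turn": -6.88,"jaw": 0.087}

```text
time: 9.4
ee_pos: [0.5551, 0.0124, 0.1419]
eef_rot: [0.759, 0.651, 0.0, -0.0]
ft_force: [-0.2, -0.0, 0.1]
width: 0.0874
grip_force: 0.0
```

```bash
python3 -c "
from h import *
s=r.read_state();T=R.from_quat(s['eef_rot']).as_matrix();print(np.round(s['joint_positions'],2),s['ee_pos'],T.round(3))
d=np.array([.558,.016,.021])-s['ee_pos'];print('tool shift',(T.T@d).round(4),'turn',T[:2,1], np.degrees(np.arctan2(T[1,1],T[0,1])))"
```

```text
[-0.59  0.26  0.56  1.78 -0.15  1.15 -0.13] [0.55505839 0.01244871 0.14185893] [[ 0.153  0.988  0.   ]
 [ 0.988 -0.153  0.001]
 [ 0.001  0.    -1.   ]]
tool shift [0.0039 0.0024 0.1209] turn [ 0.98828722 -0.15260526] -8.777935447722461
```

To row units: 0.004 m is 0.2, 0.0024 m is 0.12.

Call:
pendant:
  offsets:
    - {"tx": 0.2,"ty": 0.12,"tz": 2,"jaw": 0.087}
    - {"tx": 0.2,"ty": 0.12,"tz": 4,"jaw": 0.087}
    - {"tx": 0.2,"ty": 0.12,"tz": 5.5,"jaw": 0.087}
    - {"tx": 0.2,"ty": 0.12,"tz": 6,"jaw": 0.087}
    - {"tx": 0.2,"ty": 0.12,"tz": 6,"jaw": 0.05}
    - {"tx": 0.2,"ty": 0.12,"tz": 6,"jaw": 0.03}
    - {"tx": 0.2,"ty": 0.12,"tz": 6,"jaw": 0.03}
    - {"tx": 0.2,"ty": 0.12,"tz": 6,"jaw": 0.025}
  force: 35

```text
time: 10.2
ee_pos: [0.5591, 0.0154, 0.0224]
eef_rot: [0.759, 0.651, 0.001, 0.0]
ft_force: [-0.2, 0.0, -0.3]
width: 0.0629
grip_force: 0.0
```

Run:
```python
from h import *
s=r.read_state();print(s['ee_pos'],s['ft_force'],s['width'])
c=r.camera('side');cv2.imwrite('pics/g1.png',cv2.resize(c['img'][170:270,190:330],None,fx=5,fy=5,interpolation=cv2.INTER_CUBIC)[:,:,::-1])
```

```text
[0.55912146 0.01542392 0.02241019] [-0.23240076  0.04410497 -0.25687008] 0.06288542035958672
```

View pics/g1.png

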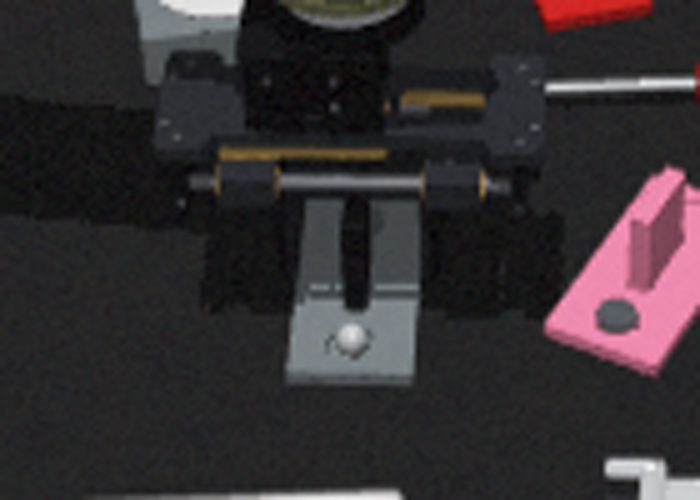

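The fingers straddle the fin (crop 357,240), with the ball still in its pocket (352,338). I'll close slowly.

Call:
pendant:
  offsets:
    - {"jaw": 0.03}
    - {"jaw": 0.03}
    - {"jaw": 0.02}
    - {"jaw": 0.02}
    - {"jaw": 0.012}
    - {"jaw": 0.008}
    - {"jaw": 0.004}
    - {"jaw": 0.0}
    - {"jaw": 0.0}
    - {"jaw": 0.0}
  force: 35

```text
time: 11.25
ee_pos: [0.558, 0.0153, 0.0209]
eef_rot: [0.759, 0.651, -0.0, -0.0]
ft_force: [-1.9, 0.8, 0.6]
width: 0.0117
grip_force: 35.0
```

Call:
pendant:
  offsets:
    - {"tz": -0.2,"jaw": 0}
    - {"tz": -0.5,"jaw": 0}
    - {"tz": -0.9,"jaw": 0}
    - {"tz": -1.3,"jaw": 0}
    - {"tz": -1.7,"jaw": 0}
    - {"tz": -2.1,"jaw": 0}
    - {"tz": -2.4,"jaw": 0}
    - {"tz": -2.6,"jaw": 0}
    - {"tz": -2.6,"jaw": 0}
    - {"tz": -2.6,"jaw": 0}

```text
time: 12.25
ee_pos: [0.558, 0.0152, 0.0728]
eef_rot: [0.759, 0.651, -0.0, -0.0]
ft_force: [-0.2, -0.7, -2.0]
width: 0.0122
grip_force: 35.0
```

Run:
```python
from h import *
s=r.read_state();print(s['ee_pos'],s['ft_force'],s['torque'])
c=r.camera('top')
for n in ['side','top']:
  if n=='side': c=r.camera('side')
  print(n,[(round(d['p'],2),(np.array(d['position'])*[560,420]).round(1),at_z(c,np.array(d['position'])*[560,420],.0655).round(3)) for d in r.recognise(n,'ball_center')])
cc=r.camera('side');cv2.imwrite('pics/g2.png',cv2.resize(cc['img'][150:270,190:330],None,fx=4.5,fy=4.5,interpolation=cv2.INTER_CUBIC)[:,:,::-1])
```

```text
[0.55796611 0.01523017 0.07275639] [-0.20534062 -0.71576356 -2.04070448] [-0.1223705   0.0741609  -0.07459293]
side []
top []
```

View pics/g2.png

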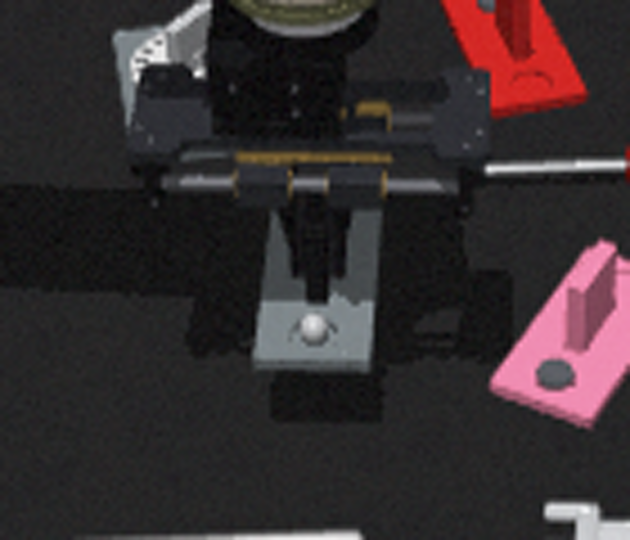

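The tray is lifted about 5 cm, level, with the ball in its pocket (crop 313,327). I'll raise it further and carry it with gentle ramps.

Call:
pendant:
  offsets:
    - {"tz": -0.2,"jaw": 0}
    - {"tz": -0.6,"jaw": 0}
    - {"tz": -1.2,"jaw": 0}
    - {"tz": -1.9,"jaw": 0}
    - {"tz": -2.6,"jaw": 0}
    - {"tz": -3.3,"jaw": 0}
    - {"tz": -3.9,"jaw": 0}
    - {"tz": -4.3,"jaw": 0}
    - {"tz": -4.5,"jaw": 0}
    - {"tz": -4.5,"jaw": 0}

```text
time: 13.5
ee_pos: [0.5583, 0.0152, 0.1633]
eef_rot: [0.759, 0.651, 0.0, 0.0]
ft_force: [-0.4, 0.3, -2.1]
width: 0.0116
grip_force: 35.0
```

Call:
pendant:
  offsets:
    - {"tx": -0.2,"ty": -0.03,"jaw": 0}
    - {"tx": -0.6,"ty": -0.085,"jaw": 0}
    - {"tx": -1.1,"ty": -0.15,"jaw": 0}
    - {"tx": -1.7,"ty": -0.25,"jaw": 0}
    - {"tx": -2.3,"ty": -0.325,"jaw": 0}
    - {"tx": -2.9,"ty": -0.4,"jaw": 0}
    - {"tx": -3.5,"ty": -0.5,"jaw": 0}
    - {"tx": -4,"ty": -0.575,"jaw": 0}
    - {"tx": -4.4,"ty": -0.625,"jaw": 0}
    - {"tx": -4.7,"ty": -0.665,"jaw": 0}
    - {"tx": -4.9,"ty": -0.7,"jaw": 0}
    - {"tx": -5,"ty": -0.71,"jaw": 0}

```text
time: 14.7
ee_pos: [0.5287, -0.0816, 0.1629]
eef_rot: [0.759, 0.651, 0.0, -0.0]
ft_force: [-0.1, -1.3, -1.8]
width: 0.0114
grip_force: 35.0
```

Call:
pendant:
  offsets:
    - {"tx": -0.2,"ty": -0.03,"jaw": 0}
    - {"tx": -0.6,"ty": -0.085,"jaw": 0}
    - {"tx": -1.15,"ty": -0.15,"jaw": 0}
    - {"tx": -1.8,"ty": -0.25,"jaw": 0}
    - {"tx": -2.5,"ty": -0.35,"jaw": 0}
    - {"tx": -3.25,"ty": -0.46,"jaw": 0}
    - {"tx": -4,"ty": -0.565,"jaw": 0}
    - {"tx": -4.7,"ty": -0.665,"jaw": 0}
    - {"tx": -5.3,"ty": -0.75,"jaw": 0}
    - {"tx": -5.8,"ty": -0.825,"jaw": 0}
    - {"tx": -6.15,"ty": -0.875,"jaw": 0}
    - {"tx": -6.31,"ty": -0.89,"jaw": 0}

```text
time: 15.9
ee_pos: [0.4916, -0.2041, 0.1629]
eef_rot: [0.76, 0.65, -0.0, -0.0]
ft_force: [-0.0, 0.7, -1.8]
width: 0.0118
grip_force: 35.0
```

Call:
pendant:
  offsets:
    - {"jaw": 0}
    - {"jaw": 0}
    - {"jaw": 0}

```text
time: 16.2
ee_pos: [0.492, -0.2028, 0.1629]
eef_rot: [0.759, 0.651, 0.0, -0.0]
ft_force: [-0.6, 0.3, -2.2]
width: 0.0116
grip_force: 35.0
```

Run:
```python
from h import *
s=r.read_state();T=R.from_quat(s['eef_rot']).as_matrix();print(np.round(s['joint_positions'],2),s['ee_pos'],T.round(3))
cc=r.camera('side');o=cc['img']; save(cc,'fin.png')
cv2.imwrite('pics/g3.png',cv2.resize(o[190:350,180:350],None,fx=3.7,fy=3.7,interpolation=cv2.INTER_CUBIC)[:,:,::-1])
P=s['ee_pos']-T[:,0]*.045; P[2]=.142+.0135; print('expected ball',P,proj(cc,P))
```

```text
[-0.33  0.19  0.72  1.82 -0.14  1.18  0.28] [ 0.49201184 -0.20283534  0.16287686] [[ 0.152  0.988 -0.   ]
 [ 0.988 -0.152  0.   ]
 [ 0.    -0.    -1.   ]]
expected ball [ 0.48514971 -0.24730905  0.1555    ] [234.59843792 266.95035904]
```

View pics/g3.png

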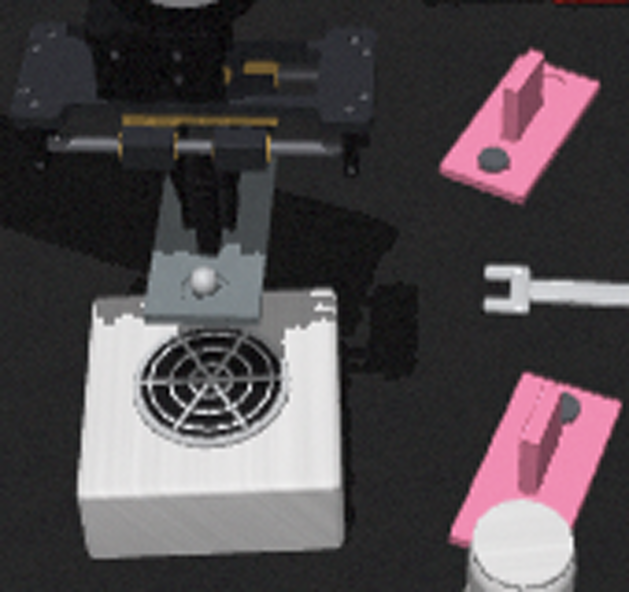

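The ball sits in its pocket at full-picture (235,266), against an expected (234.6,267). The outlet centre is at about (236.8,292.7), which puts it under the ball. The tray is level and gripped, about 7 cm above the outlet and clear of everything, so I'll hand in.

Call:
pendant:
  offsets:
    - {"jaw": 0}
    - {"jaw": 0}
    - {"jaw": 0}
    - {"jaw": 0}
    - {"jaw": 0}

```text
time: 16.75
ee_pos: [0.4918, -0.2034, 0.1629]
eef_rot: [0.759, 0.651, 0.0, -0.0]
ft_force: [0.7, -0.3, -1.4]
width: 0.0116
grip_force: 35.0
```

```bash
python3 -c "
from bench import r
print(r.close_job())"
```

```text
the job is handed in; nothing more can be done
None
```

I wound the timer key clockwise to its stop, then handed the job in at 16.75 s with the tray gripped, level and still about 7 cm above the dryer, the ball in its pocket and within about 3 mm of the outlet's middle.

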